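# Tip the carton flat out of the cupboard door's way

### The job

The tall carton on the shelf stands in the way of the little cupboard door. Push it over so that it lies flat on a broad side, all of it on the dark liner sheet and nothing over the sheet's edges, then push the door fully shut above it. Do not pick the carton up, and leave the tub, jar, pill bottle and tin standing where they are.

Things in the scene. Friction and masses are not known exactly. Their poses are not given: they have to be found in the camera images.
- shelf: white melamine shelf on the table, 260 deep (its x) x 840 long (its y), board 18 thick; origin under the board's centre, x to the back, y to the left, z up. It is fixed. Along its back stands a cupboard (the upper compartment) from shelf y -80 to +220, front at shelf x +35, top 205, floor 70 above the table.
- cupboard_door (a joint): angle (rad) of the cupboard's white door, 296 wide, 131 tall, 15 thick, on an upright hinge at the cupboard's left (+y) end. 0 = shut, on the cupboard's front; grows as the free edge swings towards the robot; 1.57 = pointing at the robot. Lower edge 72, top edge 203 above the table. Light friction (0.1 N at the free edge), no spring: it stays where left; the catch magnet's pull is too weak to matter.
- cupboard_door_hinge (a point): point on the door's upright hinge axis, half-way up the door, at the left end of its outer face: the outer face's plane holds the axis. It stays put; its axes turn with the door: -y runs along the outer face to the free edge, -x points out of the outer face (towards the robot when shut)
- cupboard_door_handle (a point): front of the small steel knob on the outer face, 266 from the hinge axis, 173 above the table, 35 out from the face; moves with the door
- liner: dark thin film stuck on the shelf, 130 (its x) x 200 (its y), so thin that its thickness may be ignored; origin at its centre on the shelf's top, axes as the shelf's. It lies to the left or to the right of the carton, its near end reaching under the carton.
- carton: upright brown tuck-end carton, 70 (its x) x 40 (its y) x 150 tall (its z), about 120 g, loose; origin at the centre of its underside. It stands with its broad sides facing along the shelf (left and right). Lying on a broad side it is 40 high and passes under the door.
- carton_center (a point): centre of the carton, half-way up
- carton_foot_a (a point): corner of the carton's outline: bottom, at carton x +35, half-way through the 40 thickness
- carton_foot_b (a point): the same at carton x -35, bottom
- carton_head_a (a point): the same at carton x +35, top
- carton_head_b (a point): the same at carton x -35, top
- tub: tall white vitamin tub with screw cap, diameter 77, height 128, standing; origin at the centre of its underside
- jar: squat amber glass jar with black cap, diameter 72, height 66, standing; origin at the centre of its underside
- pill_bottle: teal pill bottle with white flip cap, diameter 46, height 91, standing; origin at the centre of its underside
- tin: low round steel tin, diameter 63, height 38, standing on the side of the carton away from the liner; origin at the centre of its underside
Not all that is in view belongs to the job. Leave any blue or green look-alike of the carton alone.

How it is judged:
By the outcome, as a careful person would: the job done as asked, in the order asked, and still so for the second after the job is handed in, with the robot touching nothing.
It also fails if it takes over 54 s, if anything falls off the work surface, if the arm or the gripper's body presses on something with over 40 N, if the wrist force passes 120 N, or if a joint passes its speed limit or range.

### The arm

A 7-joint arm with a two-finger parallel gripper is mounted at the origin on the work surface. World frame = base frame: x ahead of the robot, y to its left, z up, the work surface at z = 0. Lengths are in m, angles in rad, forces in N, time in s.
With the tool pointing down it reaches from about 0.425 to 0.925 m from the base axis. Payload 6.8 kg.
Tool frame: the origin (TCP) lies on the centre line of the jaws, within the pads' length; the fingertips stand 8 mm ahead of it and the grasp point (between the pads) lies 11 mm behind it (bot.tips_ahead is the distance from the TCP to the fingertips, in m); z points along the fingers, y is the line along which they close (so a half turn about z gives the same grasp; the last joint's range is limited). The gripper opens to 85 mm and grips with 20 to 120 N. Pads are 22 mm wide; open, the fingers measure 114 mm over their backs; the gripper's body (76 mm by 85 mm) begins 54 mm behind the grasp point. The pads swing forward as they close: fully open they stand 13 mm farther back than shut.
Start: joints at [1.004, 0.477, 0.022, 1.555, -0.011, 1.109, -0.083], TCP at [0.299, -0.605, 0.239] pointing down, gripper open.
Joint ranges: [-2.96, 2.96], [-0.34, 2.1], [-1.41, 1.46], [0.24, 2.44], [-1.37, 4.51], [0.17, 1.92], [-2.96, 2.96]. Speed limits (rad/s): [2.39, 2.39, 3.14, 3.14, 3.14, 3.14, 3.14].

### API

Orientations are given as a unit quaternion [w, x, y, z].
In Python, from station import bot gives the robot as it stands.
- The arm moves only by the tool send_rows, never from a script. Its argument "deltas" is text: rows parted by semicolons, each of 4 numbers parted by spaces: the shift along the tool's x, y, z in m, then the turn about the tool's z in degrees. In form: x y z spin; .... A call has 1 to 5 rows; each row is the pose to reach, as a shift and turn from the pose commanded when the call began, along the tool's axes at that moment; what a row does not reach only later rows make up. A row lasts 1/10 s, in which the tool goes at most 50 mm and 8.59 degrees, less where a joint would pass 70% of its speed; a pose out of reach is approached as far as the arm can. A call with a gripper value outside its range is refused whole. "claw" is the opening, from 0 (shut) to 1 (fully open), set as the call begins (left out, the last holds). The fingers move at their own pace and stop on an object; "force" is the grip in N (left out, the last holds). Time passes only in rows, so rows that repeat a pose let the fingers close. It gives the time, the measured TCP pose, the force, the opening and the grip force at its end, in the units of the state.
- bot.get_obs(): the state, without advancing time (a new reading comes with each control period).
- bot.read_camera(name): name is "scene" or "top" or "wrist"; returns a dict with "img" (384x512x3 uint8, red, green, blue), "depth" (384x512 float32, m along the optical axis (not along the pixel's ray), 0 where there is no reading), "fx", "fy", "cx", "cy" (pixels), "camera_from_world" (4x4, takes a point from world to camera coordinates). Camera axes: x right, y up, looking along -z (the intrinsics and any distortion apply to the point x, -y, -z); pixel columns grow to the right and rows downward; lengths in m; the calibration is good to about 2 mm. A picture is of the moment at which its call begins.
- bot.hand_in(): hands the job in; it is judged then, once.
Trained networks look in a picture, given as the dict that the camera call returned (one of the last four; its "shot" number tells which), for a name from the list of things; names that differ only in an ending like _2 or _b are one class to them, and where a whole thing is asked for, a point or a joint stands for the part that bears it (a point fixed in the world has none). Each returns a list of dicts, best first, with "confidence" (0 to 1); they miss things now and then, are a little off and sometimes report something else, mostly with a low value. They report only what shows in the picture. A call takes as long as a camera call. They do not tell look-alikes from the thing itself.
- bot.masks_of(picture, query): "mask" (384x512 bool, what is visible of it).
- bot.landmark_of(picture, query): "xyz" ([x, y, z] in m, in world coordinates, good to about 4 mm: a listed point, or the origin of a listed thing).
The state is a dict: "t": time; "q": joint angles; "joint_vel": joint speeds; "joint_torque": joint torques, N m; "eef_pos": TCP position; "tool_rot": TCP orientation; "contact_force": force on the tool from outside, world axes, zero at the start; "torque": the same for the moment, N m; "gripper_width": opening from 0.0 (shut) to 1.0 (fully open); "grasp_force": force on a finger pad.
Only numpy, scipy, OpenCV 4.12 (cv2) and the standard library are available. Lean on these libraries where they do the work, as an engineer would, in place of code of your own. Each camera call takes 0.05 s, during which the arm holds its last target. There are 200 camera calls.

## Working session

There is one attempt and no reset: what is moved stays moved. The work goes in short steps, Python scripts to look and compute and a tool call to move; the robot and the scene stay as the last step left them, time stands still between calls to the robot, and variables do not carry over. Pictures are saved under pics/ and viewed, at most 10 in all, crops included, and the job is handed in when it is done.

Besides the shell and the picture viewer there is one more tool, called by a JSON object that holds its "op" and its "data". send_rows: Moves the arm, as the interface text tells. Its arguments: {"type":"object","properties":{"deltas":{"type":"string"},"claw":{"type":"number"},"force":{"type":"number"}},"required":["deltas"]}

```bash
mkdir -p pics; cat > h.py <<'E'
import numpy as np,cv2
from station import bot
def save(p,n): cv2.imwrite(f'pics/{n}.png',p['img'][:,:,::-1])
def lm(p,q):
    for d in bot.landmark_of(p,q)[:3]: print(q,np.round(d['xyz'],3),round(d['confidence'],2),pix(p,d['xyz']))
def pix(p,X):
    c=p['camera_from_world']@np.r_[X,1]; return [int(p['cx']+p['fx']*c[0]/-c[2]),int(p['cy']-p['fy']*c[1]/-c[2])]
def cloud(p):
    d=p['depth'];v,u=np.mgrid[:384,:512]
    c=np.stack([(u-p['cx'])/p['fx']*d,-(v-p['cy'])/p['fy']*d,-d,np.ones_like(d)],-1)
    w=c@np.linalg.inv(p['camera_from_world']).T; return w[...,:3]
E
python3 - <<'E'
from h import *
o=bot.get_obs();print(o['t'],o['eef_pos'],o['tool_rot'],o['q'])
ims=[]
for n in('scene','top'):
    p=bot.read_camera(n);ims.append(p['img']);print(n)
    for q in['shelf','cupboard_door_hinge','cupboard_door_handle','liner','carton','carton_center','carton_foot_a','carton_head_a','tub','jar','pill_bottle','tin']: lm(p,q)
cv2.imwrite('pics/a.png',np.vstack(ims)[:,:,::-1][:, :])
cv2.imwrite('pics/a.png',cv2.resize(cv2.imread('pics/a.png'),(400,600)))
cv2.imwrite('pics/s.png',ims[0][:,:,::-1]);cv2.imwrite('pics/t.png',ims[1][:,:,::-1])
E
```

```text
0.0 [ 0.29867937 -0.604668    0.23832237] [-8.85696874e-04  9.73798113e-01  2.27412358e-01 -2.64874691e-04] [ 1.00390767  0.477799    0.02230825  1.55645966 -0.0115115   1.10931035
 -0.08309364]
scene
shelf [ 0.581 -0.006 -0.001] 0.71 [243, 226]
cupboard_door_hinge [0.572 0.211 0.139] 0.58 [237, 290]
cupboard_door_handle [0.305 0.183 0.171] 0.71 [353, 281]
liner [0.516 0.082 0.019] 0.66 [264, 255]
liner [ 0.528 -0.006  0.018] 0.59 [262, 224]
carton [ 0.348 -0.226  0.004] 0.89 [325, 161]
carton [ 0.373 -0.103  0.   ] 0.74 [316, 198]
carton [ 0.529 -0.006  0.017] 0.59 [261, 224]
carton_center [ 0.346 -0.226  0.072] 0.92 [328, 150]
carton_center [ 0.371 -0.099  0.076] 0.85 [320, 188]
carton_foot_a [ 0.493 -0.009  0.014] 0.82 [274, 224]
carton_foot_a [ 0.374 -0.245  0.002] 0.81 [316, 156]
carton_foot_a [ 0.384 -0.068  0.003] 0.58 [312, 208]
carton_head_a [ 0.376 -0.243  0.15 ] 0.96 [321, 129]
carton_head_a [ 0.49  -0.013  0.168] 0.95 [276, 200]
carton_head_a [ 0.316 -0.208  0.152] 0.95 [343, 141]
tub [ 0.56  -0.291  0.019] 0.78 [256, 138]
jar [0.481 0.33  0.016] 0.71 [273, 352]
pill_bott
[... 606 characters left out ...]
] 0.95 [279, 235]
carton_center [ 0.529 -0.008  0.092] 0.8 [246, 189]
carton_center [ 0.345 -0.224  0.076] 0.75 [318, 241]
carton_foot_a [ 0.495 -0.008  0.021] 0.98 [248, 203]
carton_foot_a [ 0.372 -0.244 -0.001] 0.98 [319, 234]
carton_foot_a [ 0.313 -0.204  0.002] 0.65 [310, 253]
carton_head_a [ 0.315 -0.2    0.15 ] 0.97 [316, 250]
carton_head_a [ 0.382 -0.062  0.152] 0.95 [267, 231]
carton_head_a [ 0.368 -0.14   0.15 ] 0.94 [293, 234]
tub [ 0.565 -0.285  0.018] 0.81 [325, 177]
tub [0.482 0.336 0.021] 0.45 [147, 216]
tub [ 0.494 -0.009  0.019] 0.17 [248, 204]
jar [0.483 0.336 0.02 ] 0.61 [147, 215]
pill_bottle [ 0.599 -0.38   0.018] 0.83 [351, 165]
tin [ 0.537 -0.104  0.016] 0.73 [274, 189]
```

View pics/s.png

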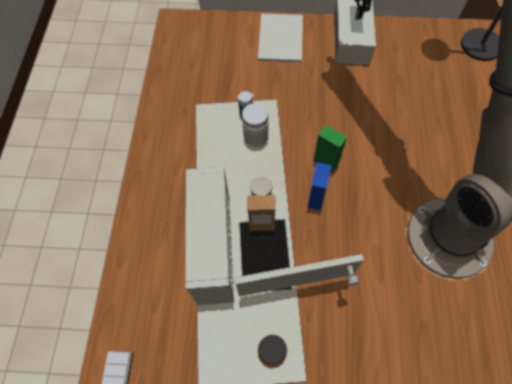

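View pics/t.png

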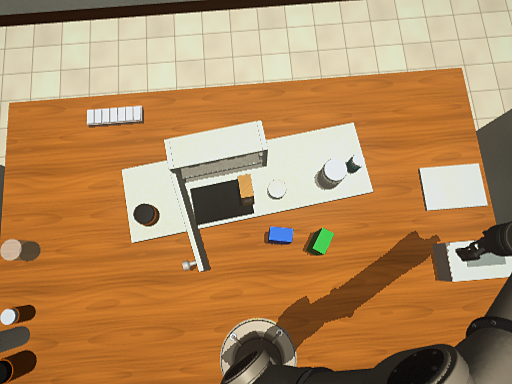

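The scene picture shows the brown carton at about (262,213), with the dark liner to its left. The blue block at (320,186) and green block at (330,147) stand off the shelf. Only the brown one stands on the shelf with its base on the liner, so it is the target. I'll confirm in a crop and measure the yaw and edges.

```bash
cat >> h.py <<'E'
def rect(p,q,zlo,zhi,near):
    W=cloud(p)
    for d in bot.masks_of(p,q)[:3]:
        m=d['mask']&(p['depth']>0)&(W[...,2]>zlo)&(W[...,2]<zhi)
        if m.sum()<20: continue
        P=W[m][:,:2]
        if np.hypot(*(np.median(P,0)-near))>.06: continue
        r=cv2.minAreaRect((P*1000).astype(np.float32));b=cv2.boxPoints(r)
        print(q,round(d['confidence'],2),m.sum(),'z',np.round(np.median(W[m][:,2]),3),np.round(r[0]),np.round(r[1]),round(r[2],1),np.round(b).tolist())
E
python3 - <<'E'
from h import *
p=bot.read_camera('top')
rect(p,'carton',.155,.18,(.53,-.01));rect(p,'liner',.01,.026,(.517,.08));rect(p,'shelf',.01,.026,(.56,0))
for k in range(1):
    lm(p,'carton_head_b');lm(p,'carton_foot_b')
cv2.imwrite('pics/c.png',cv2.resize(p['img'][100:290,110:390,::-1],None,fx=2.8,fy=2.8,interpolation=3))
E
```

```text
carton 0.71 299 z 0.167 [526.  -6.] [70. 39.] 4.7 [[489.0, 10.0], [493.0, -29.0], [562.0, -23.0], [559.0, 16.0]]
liner 0.56 1815 z 0.018 [513.  82.] [129. 200.] 6.7 [[437.0, 173.0], [460.0, -25.0], [588.0, -10.0], [565.0, 188.0]]
carton_head_b [ 0.563 -0.004  0.168] 0.95 [243, 173]
carton_head_b [ 0.491 -0.01   0.168] 0.94 [247, 196]
carton_head_b [ 0.369 -0.137  0.15 ] 0.72 [293, 234]
carton_foot_b [ 0.494 -0.009  0.018] 0.92 [248, 204]
carton_foot_b [ 0.382 -0.066 -0.001] 0.78 [267, 236]
carton_foot_b [ 0.311 -0.207  0.002] 0.77 [311, 253]
```

View pics/c.png

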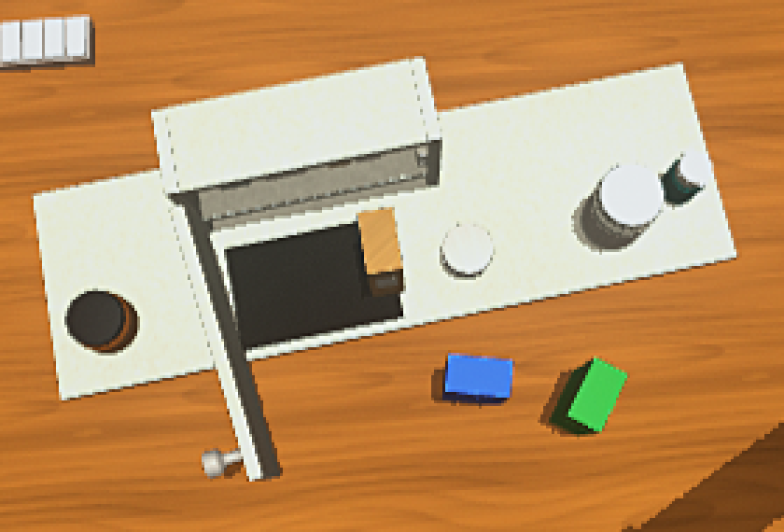

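The crop confirms it: the brown carton at about (380,250) is upright, straddles the liner's right end, and its broad side faces along the shelf. It will tip left onto the liner. Moving to its right side.

{"op": "send_rows", "data": {"deltas": "0.038 -0.032 0 5; 0.076 -0.064 0 10; 0.114 -0.096 0 15; 0.152 -0.128 0 20; 0.19 -0.16 0 21", "claw": 0}}

```text
t: 2.1
eef_pos: [0.3991, -0.3758, 0.2395]
tool_rot: [0.0, 0.999, 0.045, 0.0]
contact_force: [0.6, -1.2, 1.2]
gripper_width: 0.142
grasp_force: 0.0
```

{"op": "send_rows", "data": {"deltas": "0.023 -0.041 0 0; 0.046 -0.082 0 0; 0.069 -0.123 0 0; 0.092 -0.164 0 0; 0.115 -0.205 0 0"}}

```text
t: 2.6
eef_pos: [0.4947, -0.1611, 0.2397]
tool_rot: [0.0, 0.999, 0.046, 0.0]
contact_force: [0.5, -0.9, 0.1]
gripper_width: 0.001
grasp_force: 0.0
```

{"op": "send_rows", "data": {"deltas": "0.023 -0.041 0 0; 0.046 -0.082 0 0; 0.046 -0.082 0 0; 0.046 -0.082 0 0"}}

```text
t: 3.0
eef_pos: [0.5326, -0.0758, 0.2393]
tool_rot: [-0.0, 0.999, 0.048, 0.0]
contact_force: [0.3, -1.2, -0.8]
gripper_width: 0.0
grasp_force: 0.0
```

{"op": "send_rows", "data": {"deltas": "0 0 0.03 0; 0 0 0.06 0; 0 0 0.09 0; 0 0 0.09 0; 0 -0.01 0.09 0"}}

```text
t: 3.5
eef_pos: [0.5311, -0.0696, 0.1497]
tool_rot: [0.001, 0.999, 0.044, -0.0]
contact_force: [-0.2, -0.8, -0.2]
gripper_width: 0.003
grasp_force: 0.0
```

{"op": "send_rows", "data": {"deltas": "0 -0.004 0 0; 0 -0.008 0 0; 0 -0.012 0 0; 0 -0.016 0 0; 0 -0.02 0 0"}}

```text
t: 4.0
eef_pos: [0.5297, -0.0468, 0.1497]
tool_rot: [0.0, 0.999, 0.046, 0.0]
contact_force: [-0.1, 0.1, -0.0]
gripper_width: -0.001
grasp_force: 0.0
```

```bash
python3 - <<'E'
from h import *
p=bot.read_camera('top');print(bot.get_obs()['contact_force'])
rect(p,'carton',.145,.18,(.53,.0))
s=bot.read_camera('scene')
i=np.hstack([cv2.resize(q['img'][a:a+140,b:b+190,::-1],None,fx=2,fy=2,interpolation=3) for q,a,b in((p,130,150),(s,150,170))])
cv2.imwrite('pics/d.png',i)
E
```

```text
[0.47665158 0.92462563 0.3341996 ]
```

View pics/d.png

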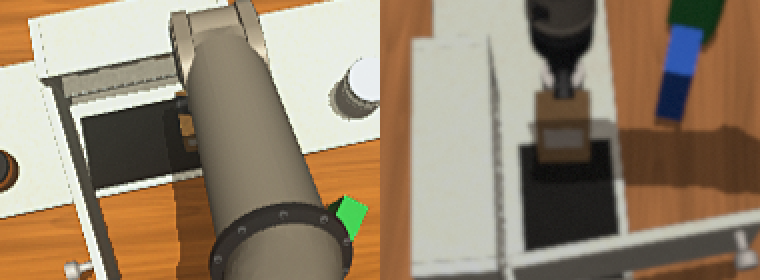

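In the scene view the fingers are just right of the carton's top, centred on it. Pushing slowly.

{"op": "send_rows", "data": {"deltas": "0 -0.004 0 0; 0 -0.008 0 0; 0 -0.012 0 0; 0 -0.016 0 0; 0 -0.02 0 0"}}

```text
t: 4.65
eef_pos: [0.5277, -0.0268, 0.1493]
tool_rot: [-0.0, 0.999, 0.046, 0.0]
contact_force: [0.3, -0.3, 0.2]
gripper_width: -0.004
grasp_force: 0.1
```

{"op": "send_rows", "data": {"deltas": "0 -0.004 0 0; 0 -0.008 0 0; 0 -0.012 0 0; 0 -0.016 0 0; 0 -0.02 0 0"}}

```text
t: 5.15
eef_pos: [0.5258, -0.0069, 0.1493]
tool_rot: [-0.0, 0.999, 0.046, 0.0]
contact_force: [0.6, 0.2, 0.2]
gripper_width: -0.002
grasp_force: 0.0
```

```bash
python3 - <<'E'
from h import *
s=bot.read_camera('scene')
for q in('carton_center','carton_head_a','carton_foot_a'): lm(s,q)
cv2.imwrite('pics/e.png',cv2.resize(s['img'][120:320,170:400,::-1],None,fx=2.5,fy=2.5,interpolation=3))
E
```

```text
carton_center [ 0.344 -0.224  0.072] 0.9 [329, 150]
carton_center [0.524 0.011 0.096] 0.83 [262, 220]
carton_center [ 0.372 -0.099  0.079] 0.62 [320, 188]
carton_head_a [ 0.369 -0.137  0.155] 0.92 [324, 162]
carton_head_a [ 0.314 -0.205  0.15 ] 0.89 [344, 142]
carton_head_a [ 0.373 -0.241  0.152] 0.79 [322, 130]
carton_foot_a [ 0.381 -0.07   0.002] 0.98 [314, 208]
carton_foot_a [ 0.375 -0.248  0.001] 0.91 [316, 155]
carton_foot_a [ 0.311 -0.203 -0.002] 0.8 [337, 170]
```

View pics/e.png

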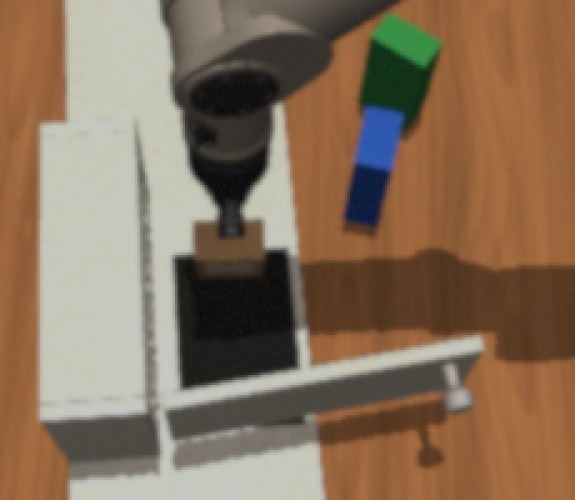

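The carton at about (230,248) in the crop is tilting left, with its centre shifted about 18 mm. Continuing.

{"op": "send_rows", "data": {"deltas": "0 -0.004 0 0; 0 -0.008 0 0; 0 -0.012 0 0; 0 -0.016 0 0; 0 -0.02 0 0"}}

```text
t: 5.85
eef_pos: [0.524, 0.0131, 0.1493]
tool_rot: [-0.0, 0.999, 0.046, 0.0]
contact_force: [0.3, -0.1, -0.7]
gripper_width: -0.0
grasp_force: 0.0
```

{"op": "send_rows", "data": {"deltas": "0 0 0 0; 0 0 0 0; 0 0 0 0; 0 0 -0.03 0; 0 0 -0.06 0"}}

```text
t: 6.35
eef_pos: [0.5233, 0.0123, 0.2093]
tool_rot: [0.0, 0.999, 0.046, -0.001]
contact_force: [0.5, -0.9, -0.5]
gripper_width: 0.0
grasp_force: 0.0
```

```bash
python3 - <<'E'
from h import *
s=bot.read_camera('scene')
for q in('carton_center','cupboard_door_handle'): lm(s,q)
rect(s,'carton',.045,.075,(.52,.08));rect(s,'liner',.01,.026,(.517,.08))
cv2.imwrite('pics/f.png',cv2.resize(s['img'][120:320,170:400,::-1],None,fx=2.5,fy=2.5,interpolation=3))
E
```

```text
carton_center [ 0.344 -0.224  0.072] 0.97 [329, 150]
carton_center [0.521 0.09  0.04 ] 0.9 [262, 255]
carton_center [ 0.372 -0.099  0.076] 0.63 [319, 188]
cupboard_door_handle [0.307 0.185 0.174] 0.93 [353, 282]
cupboard_door_handle [0.527 0.014 0.036] 0.39 [261, 229]
carton 0.98 1222 z 0.059 [523.  79.] [ 69. 133.] 3.9 [[484.0, 143.0], [493.0, 10.0], [562.0, 15.0], [553.0, 148.0]]
liner 0.84 1058 z 0.02 [519.  54.] [133. 148.] 10.2 [[440.0, 115.0], [466.0, -30.0], [597.0, -7.0], [571.0, 138.0]]
```

View pics/f.png

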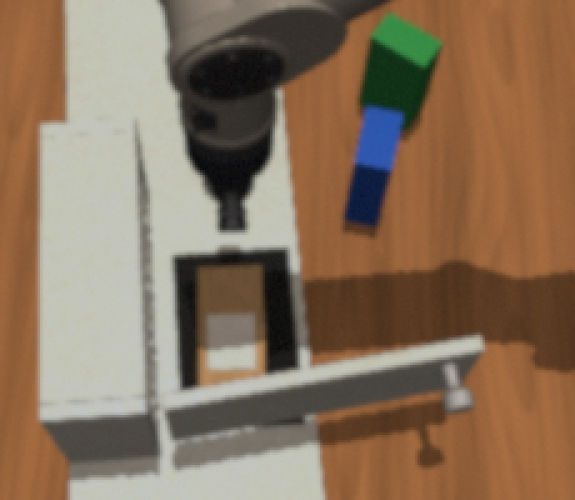

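The picture shows the carton lying flat on the liner: brown at (230,320) in the crop, with dark sheet around it and the door above its left end. Next I'll go round to the door's outer (left) side. The script works out the arc waypoints in tool axes.

```bash
python3 - <<'E'
import numpy as np
H=np.array([.573,.2115]);r=.14;ex=np.array([.9957,.092]);ey=np.array([.092,-.9957])
def P(t,s):
    f=np.radians(-83.3)-t;return H+r*np.array([np.cos(f),np.sin(f)])+s*np.array([np.sin(f),-np.cos(f)])
L=np.array([.5235,.0125])
for t,s in[(1.45,.05)]+[(t,.016) for t in np.arange(1.45,-.01,-.145)]:
    p=P(t,s);d=p-L;print(round(t,2),s,np.round(p,3),'d',round(d@ex,3),round(d@ey,3));L=p
E
```

```text
1.45 0.05 [0.425 0.227] d -0.078 -0.223
1.45 0.016 [0.433 0.194] d 0.005 0.034
1.3 0.016 [0.437 0.174] d 0.002 0.02
1.16 0.016 [0.444 0.155] d 0.005 0.02
1.01 0.016 [0.454 0.137] d 0.008 0.019
0.87 0.016 [0.466 0.12 ] d 0.01 0.018
0.72 0.016 [0.48  0.106] d 0.013 0.016
0.58 0.016 [0.496 0.093] d 0.015 0.014
0.43 0.016 [0.514 0.084] d 0.017 0.011
0.29 0.016 [0.533 0.076] d 0.018 0.009
0.14 0.016 [0.553 0.072] d 0.019 0.006
-0.0 0.016 [0.573 0.071] d 0.02 0.003
```

{"op": "send_rows", "data": {"deltas": "0 0 -0.03 0; 0 0 -0.055 0; -0.02 -0.04 -0.055 0; -0.04 -0.08 -0.055 0; -0.06 -0.12 -0.055 0"}}

```text
t: 7.1
eef_pos: [0.4518, 0.1272, 0.2632]
tool_rot: [0.0, 0.999, 0.045, -0.001]
contact_force: [0.9, 0.8, -0.2]
gripper_width: 0.001
grasp_force: 0.0
```

{"op": "send_rows", "data": {"deltas": "-0.01 -0.04 0 0; -0.015 -0.08 0 0; -0.023 -0.115 0 0; -0.023 -0.115 0 0; -0.023 -0.115 0 0"}}

```text
t: 7.6
eef_pos: [0.419, 0.2391, 0.2632]
tool_rot: [0.001, 0.999, 0.047, -0.001]
contact_force: [0.1, -0.5, 0.4]
gripper_width: 0.003
grasp_force: 0.0
```

```bash
python3 - <<'E'
from h import *
print(bot.get_obs()['eef_pos'])
p=bot.read_camera('top');s=bot.read_camera('scene')
rect(p,'carton',.045,.075,(.52,.08));lm(p,'carton_center');lm(p,'cupboard_door_handle')
i=np.hstack([cv2.resize(q['img'][a:a+160,b:b+190,::-1],None,fx=2,fy=2,interpolation=3) for q,a,b in((p,130,110),(s,180,170))])
cv2.imwrite('pics/g.png',i)
E
```

```text
[0.41895793 0.23909435 0.26315575]
carton 0.97 957 z 0.058 [518.  90.] [ 71. 151.] 4.5 [[477.0, 163.0], [489.0, 13.0], [560.0, 18.0], [548.0, 168.0]]
carton_center [ 0.371 -0.108  0.074] 0.89 [281, 236]
carton_center [ 0.348 -0.224  0.076] 0.86 [318, 240]
carton_center [0.521 0.087 0.035] 0.81 [219, 198]
cupboard_door_handle [0.306 0.179 0.171] 0.6 [186, 264]
```

View pics/g.png

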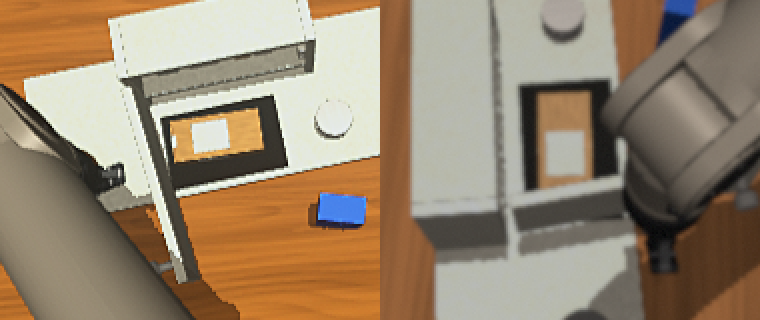

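The carton lies wholly on the liner: about 17 mm to spare at the left end and 30 mm at the right. The fingers are at (115,177) in the left half, on the outer side of the door. Lowering and swinging it shut.

{"op": "send_rows", "data": {"deltas": "0 0 0.037 0; 0 0 0.074 0; 0 0 0.11 0; 0 0 0.11 0; 0 0 0.11 0"}}

```text
t: 8.35
eef_pos: [0.42, 0.2386, 0.1547]
tool_rot: [0.0, 0.999, 0.046, -0.0]
contact_force: [-0.5, 0.5, 0.5]
gripper_width: 0.001
grasp_force: 0.0
```

{"op": "send_rows", "data": {"deltas": "0.004 0.015 0 0; 0.008 0.03 0 0; 0.012 0.044 0 0; 0.013 0.054 0 0; 0.014 0.064 0 0"}}

```text
t: 8.85
eef_pos: [0.4407, 0.1766, 0.156]
tool_rot: [-0.001, 0.999, 0.046, 0.001]
contact_force: [-0.4, 0.7, 0.6]
gripper_width: 0.001
grasp_force: 0.0
```

{"op": "send_rows", "data": {"deltas": "0.002 0.01 0 0; 0.005 0.02 0 0; 0.009 0.03 0 0; 0.013 0.039 0 0; 0.018 0.048 0 0"}}

```text
t: 9.35
eef_pos: [0.4622, 0.1296, 0.1542]
tool_rot: [0.0, 0.999, 0.046, -0.0]
contact_force: [-0.2, 0.5, 0.1]
gripper_width: 0.003
grasp_force: 0.0
```

{"op": "send_rows", "data": {"deltas": "0.006 0.008 0 0; 0.012 0.016 0 0; 0.019 0.024 0 0; 0.026 0.031 0 0; 0.034 0.038 0 0"}}

```text
t: 9.85
eef_pos: [0.4999, 0.0952, 0.1543]
tool_rot: [-0.0, 0.999, 0.046, -0.0]
contact_force: [-0.8, 0.2, 0.9]
gripper_width: 0.004
grasp_force: 0.0
```

{"op": "send_rows", "data": {"deltas": "0.01 0.007 0 0; 0.02 0.013 0 0; 0.03 0.018 0 0; 0.04 0.023 0 0; 0.05 0.027 0 0"}}

```text
t: 10.35
eef_pos: [0.5524, 0.0731, 0.1542]
tool_rot: [0.0, 0.999, 0.046, -0.0]
contact_force: [-0.6, 1.3, 0.1]
gripper_width: -0.002
grasp_force: 0.0
```

{"op": "send_rows", "data": {"deltas": "0.005 0 0 0; 0.01 0 0 0; 0.014 0 0 0; 0.018 0 0 0; 0.022 0 0 0"}}

```text
t: 10.85
eef_pos: [0.5735, 0.0757, 0.1543]
tool_rot: [-0.0, 0.999, 0.046, -0.0]
contact_force: [-1.0, -0.2, -0.5]
gripper_width: 0.001
grasp_force: 0.0
```

```bash
python3 - <<'E'
from h import *
print(bot.get_obs()['contact_force'])
p=bot.read_camera('top');s=bot.read_camera('scene')
lm(s,'cupboard_door_handle');lm(p,'cupboard_door_handle')
i=np.hstack([cv2.resize(q['img'][a:a+160,b:b+190,::-1],None,fx=2,fy=2,interpolation=3) for q,a,b in((p,100,130),(s,150,160))])
cv2.imwrite('pics/i.png',i)
E
```

```text
[-1.03838099 -0.2097862  -0.53743743]
cupboard_door_handle [0.548 0.168 0.037] 0.26 [250, 284]
cupboard_door_handle [ 0.569 -0.059  0.176] 0.82 [261, 169]
```

View pics/i.png

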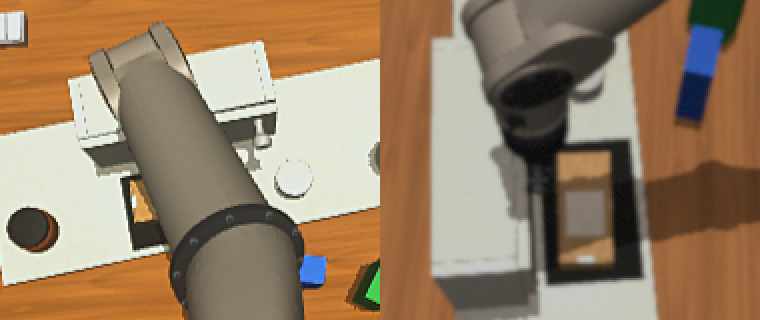

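The door is almost shut: the knob at (262,130) is within a few mm of its shut position. Pressing gently to feel the stop.

{"op": "send_rows", "data": {"deltas": "0.001 0 0 0; 0.002 0 0 0; 0.003 0 0 0; 0.004 0 0 0; 0.004 0 0 0"}}

```text
t: 11.55
eef_pos: [0.575, 0.0759, 0.1535]
tool_rot: [0.0, 0.999, 0.047, -0.003]
contact_force: [-7.3, 0.1, 2.1]
gripper_width: -0.001
grasp_force: 0.0
```

{"op": "send_rows", "data": {"deltas": "0.001 0 0 0; 0.002 0 0 0; 0.003 0 0 0; 0.003 0 0 0"}}

```text
t: 11.95
eef_pos: [0.5749, 0.0762, 0.1527]
tool_rot: [0.001, 0.999, 0.047, -0.006]
contact_force: [-16.2, -0.6, 4.9]
gripper_width: -0.003
grasp_force: 0.0
```

Firm stop, so the door is shut. Backing off and rising.

{"op": "send_rows", "data": {"deltas": "-0.006 0 0 0; -0.012 0 0 0; -0.03 0 0 0; -0.045 0 0 0; -0.045 0 0 0"}}

```text
t: 12.45
eef_pos: [0.5344, 0.0716, 0.1544]
tool_rot: [0.0, 0.999, 0.046, -0.0]
contact_force: [0.1, 1.1, -0.4]
gripper_width: -0.001
grasp_force: 0.0
```

{"op": "send_rows", "data": {"deltas": "0 0 -0.04 0; 0 0 -0.08 0; -0.03 0.03 -0.11 0; -0.05 0.07 -0.11 0; -0.05 0.11 -0.11 0"}}

```text
t: 12.95
eef_pos: [0.4955, -0.0435, 0.2663]
tool_rot: [0.0, 0.999, 0.047, 0.002]
contact_force: [1.3, -0.8, -0.4]
gripper_width: 0.002
grasp_force: 0.0
```

{"op": "send_rows", "data": {"deltas": "-0.01 0.045 0 0; -0.02 0.09 0 0; -0.03 0.135 0 0; -0.04 0.18 0 0; -0.04 0.18 0 0"}}

```text
t: 13.45
eef_pos: [0.4715, -0.2331, 0.2647]
tool_rot: [0.002, 0.999, 0.041, 0.0]
contact_force: [-1.5, 0.6, -1.1]
gripper_width: 0.001
grasp_force: 0.0
```

```bash
python3 - <<'E'
from h import *
p=bot.read_camera('top')
for q in('cupboard_door_handle','tub','jar','pill_bottle','tin'): lm(p,q)
rect(p,'carton',.045,.075,(.52,.08));rect(p,'liner',.01,.026,(.517,.08))
s=bot.read_camera('scene');lm(s,'cupboard_door_handle')
i=np.hstack([cv2.resize(q['img'][a:a+160,b:b+190,::-1],None,fx=2,fy=2,interpolation=3) for q,a,b in((p,100,130),(s,150,160))])
cv2.imwrite('pics/j.png',i)
E
```

```text
cupboard_door_handle [ 0.573 -0.059  0.175] 0.89 [261, 168]
tub [0.521 0.089 0.034] 0.74 [218, 197]
tub [ 0.567 -0.284  0.02 ] 0.52 [325, 176]
jar [0.484 0.335 0.021] 0.91 [147, 215]
tin [ 0.534 -0.107  0.015] 0.72 [275, 190]
tin [0.549 0.17  0.04 ] 0.44 [194, 191]
carton 0.55 952 z 0.058 [519.  91.] [ 71. 151.] 4.0 [[478.0, 163.0], [489.0, 13.0], [560.0, 18.0], [549.0, 168.0]]
cupboard_door_handle [ 0.571 -0.057  0.176] 0.63 [245, 182]
```

View pics/j.png

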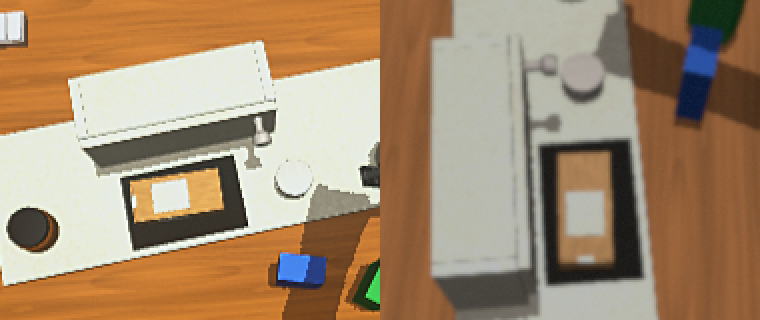

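The final picture shows the door flush with the cupboard front. The carton lies flat with dark sheet visible on all sides, and the tin, jar and tub are where they were. The pill bottle wasn't detected in this shot, but the arm passed about 0.19 m from it. The arm is clear.

```bash
python3 -c "
from station import bot
print(bot.hand_in())"
```

```text
the job is handed in; nothing more can be done
None
```

The carton is lying flat on a broad side, wholly on the liner, and the door is shut above it; the tub, jar and tin re-measured unmoved, the pill bottle was not re-detected but the arm stayed well clear of it, and the job was handed in about 14 s into the 54 s limit.

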